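Hold the sprung machine cover just below its balance point for oiling

ROBOT

A 6-joint arm with a two-finger parallel gripper is mounted at the origin on the work surface. World frame = base frame: x ahead of the robot, y to its left, z up, the work surface at z = 0. Lengths are in m, angles in degrees, forces in N, time in s.
With the tool pointing down it reaches from about 0.4 to 0.825 m from the base axis. Payload 7 kg.
Tool frame: the origin (TCP) lies on the centre line of the jaws, within the pads' length; the fingertips stand 14 mm ahead of it and the grasp point (between the pads) lies 5 mm behind it; z points along the fingers, y is the line along which they close (so a half turn about z gives the same grasp; the last joint's range is limited). The gripper opens to 88 mm and grips with 3 to 60 N. Pads are 19 mm wide; open, the fingers measure 130 mm over their backs; the gripper's body (78 mm by 193 mm) begins 47 mm behind the grasp point.
Start: joints at [-51.503, 20.546, 0.682, 0, -70.136, -16.507], TCP at [0.253, -0.626, 0.241] pointing down, gripper open.
Joint ranges: [-176.03, 176.03], [-82.01, 121.73], [-58.28, 71.71], [-173.87, 95.51], [-174.79, -0.11], [-173.66, 173.66]. Speed limits (degrees/s): [136.94, 136.94, 172.46, 180, 180, 180].

INTERFACE

Orientations are given as [roll, pitch, yaw] about the fixed x, y, z axes, in that order (R = Rz(yaw) Ry(pitch) Rx(roll)).
In Python, from plant import r gives the robot as it stands.
- The arm moves only by the tool send_rows, never from a script. Its argument "steps" is a list of rows, each an object with "dp": the shift along the tool's x, y, z in mm, a list of three; "roll": the turn about the tool's z in rad; "jaw": the opening in per cent of the stroke, from 0 (shut) to 100 (fully open). In form: [{"dp": [tx, ty, tz], "roll": roll, "jaw": jaw}, ...]. A call has 1 to 5 rows; each row is the pose to reach, as a shift and turn from the pose commanded when the call began, along the tool's axes at that moment; what a row does not reach only later rows make up. A row lasts 1/8 s, in which the tool goes at most 62.5 mm and 10.7 degrees, less where a joint would pass 70% of its speed; a pose out of reach is approached as far as the arm can. A call with a gripper value outside its range is refused whole. The fingers move at their own pace and stop on an object; "newtons" is the grip in N (left out, the last holds). Time passes only in rows, so rows that repeat a pose let the fingers close. It gives the time, the measured TCP pose, the force, the opening and the grip force at its end, in the units of the state.
- r.get_state(): the state, without advancing time (a new reading comes with each control period).
- r.capture(name): name is "scene" or "top" or "wrist"; returns a dict with "image" (400x640x3 uint8, blue, green, red), "K" (3x3 intrinsics, pixels), "rvec" (rotation vector, rad) and "tvec" (3), from world to camera coordinates, as OpenCV has them. Camera axes: x right, y down, z forward; pixel columns grow to the right and rows downward; lengths in m; the calibration is good to about 2 mm. A picture is of the moment at which its call begins. There is no depth.
- r.close_job(): hands the job in; it is judged then, once.
The state is a dict: "time_s": time; "joints": joint angles; "qd": joint speeds; "joint_torque": joint torques, N m; "tcp_pos": TCP position; "eef_rot": TCP orientation; "contact_force": force on the tool from outside, world axes, zero at the start; "moment": the same for the moment, N m; "gripper_width": finger opening in m; "gripper_force": force on a finger pad.
Only numpy, scipy, OpenCV 4.12 (cv2) and the standard library are available. Lean on these libraries where they do the work, as an engineer would, in place of code of your own. Each camera call takes 0.05 s, during which the arm holds its last target. There are 200 camera calls.

TASK

I want to oil the spring hinge of the skiving machine's top cover, which is best done with the hinge nearly unloaded. Pull the green spout of the oil bottle fully up so that it is open and leave the bottle standing where it is; then lift the cover by its black bar handle until it is past its balance point, ease it back to about five degrees below that point, and finish while still holding it there with the fingers, so that I can drip the oil. Never let the cover fly open or slam, and leave everything else on the table where it lies.

Things in the scene. Friction and masses are not known exactly. Their poses are not given: they have to be found in the camera images.
- bottle: Oil bottle, loose, about 0.5 kg, upright: milky squeeze bottle, 80 mm in diameter at the foot, tapering to a shoulder 126 mm high; then a fixed ribbed green collar 38 mm in diameter up to 146 mm, then the green spout. Origin: centre of its underside; z up its axis. It stands nearer or farther than the thread cone, on the robot's left.
- spout (a joint): Push-pull spout of the oil bottle: how far it is pulled up along the bottle's axis, 0 m = pushed in (shut), 0.010 m = fully up (open). Its detent friction, about 2.5 N either way, keeps it where it is left; pulling on past its stop lifts the bottle.
- spout_top (a point): Centre of the top face of the green spout, 186 mm above the bottle's foot when pushed in (moves up with it). The spout is a round green cap 24 mm in diameter and 30 mm high, narrowing to 20 mm over its top 8 mm; 10 mm of thin neck separate it from the wider collar below when it is pushed in.
- cover (a joint): Opening angle of the machine's top cover: 0 rad = closed, level; 1.35 rad = open stop. Hinged along its far edge, helped by torsion springs: weight and springs balance at 0.95 rad (54 degrees). Let go below that it falls shut; above, the springs throw it open. Starts closed. Lifting at the handle takes about 1 N, less near balance; the hinge is almost frictionless.
- cover_handle (a point): Middle of the handle: black round bar 14 mm in diameter, 92 mm long, level, parallel to the hinge, on two thin steel arms at its ends (84 mm clear between). 45 mm in front of the cover's front skirt (38 mm free air between bar and skirt), 76 mm above the steel work plate. Frame turns with the cover; when closed z is up, x points level from handle to hinge, y along the bar.
- cover_hinge (a point): Middle of the hinge line, fixed on the machine, 168 mm above the table; y along the hinge, x level, away from the cover. The bar is 183 mm from it along the cover, 4 mm above when closed: at angle a it is 183 cos a - 4 sin a mm in front of the hinge and 183 sin a + 4 cos a mm above it. The cover is a cream steel sheet 246 mm wide, 138 mm deep, 0.8 kg.
- skiver: Leather skiving machine, fixed: cream cast body, base 400 (x) by 280 mm (y), front to the robot; steel work plate 96 mm high in front, cheeks 160 mm high under the cover, drive casing 150 mm high behind the hinge, black hand knob out to 188 mm on its right (-y). Origin: 10 mm in front of the base's middle, on the table; x from front to back. Hinge line at x = 40 mm, closed bar at x = -143 mm.
- thread_cone: Bystander, loose: cone of cream thread on a red foot, 92 mm in diameter, 149 mm high. Origin: centre of its underside.
- oil_jug: Bystander, loose: white oil jug, 85 by 85 mm, 179 mm high over the handle. Origin: centre of its underside.
- screwdriver: Bystander, loose: red-handled screwdriver, 210 mm long, lying along its x. Origin: on its underside.
- spanner: Bystander, loose: steel open-ended spanner, 140 mm long, lying along its x. Origin: on its underside.
- needle_pack0: Bystander, loose: dark green flat needle case, 75 by 45 by 9 mm. Origin: centre of its underside.
- needle_pack1: Bystander, loose: second needle case like the first. Origin: centre of its underside.
- level_foot0: Bystander, loose: machine levelling foot, grey disc 60 mm in diameter with an upright bolt, 59 mm high. Origin: centre of its underside.
- level_foot1: Bystander, loose: second levelling foot like the first. Origin: centre of its underside.

How it is judged (in metres and radians):
On the way, in this order (a step that is already met when the one before it is completed fails the run):
1. the bottle's spout is pulled open with the bottle standing (value of joint spout above 0.0075 m and angle between bottle's own z axis and vertical below 0.1 rad and height (world z) of bottle below 0.004 m), for 0.2 s.
2. the cover is raised past its balance point, held by the fingers (value of joint cover above 0.98 rad and contact force between cover and the fingers above 0.05 N), for 0.1 s.
At the end, for the whole second after the job is handed in: Fingers still holding the cover at rest between 0.77 and 0.93 rad (1 to 10 degrees below balance at 0.95); spout up by more than 7.5 of its 10 mm; bottle upright and at rest on the table within 40 mm of its place; bystanders within 30 mm of theirs (all of step 1 and value of joint cover between 0.77 and 0.93 rad and velocity of joint cover between -0.1 and 0.1 rad/s and contact force between cover and the fingers above 0.05 N and distance of bottle from where it was at the start of the episode below 0.04 m and linear speed of bottle below 0.02 m/s and distance of each of thread_cone, oil_jug, screwdriver, spanner, needle_pack0, needle_pack1, level_foot0, level_foot1 from where it was at the start of the episode below 0.03 m); the arm keeps its last pose, push and grip.
It fails at once if the cover flies open or slams (faster than 2 rad/s) (velocity of joint cover above 2 rad/s or velocity of joint cover below -2 rad/s).
It fails at once if the oil bottle is tipped over or lifted away (angle between bottle's own z axis and vertical above 0.4 rad or height (world z) of bottle above 0.05 m).
It fails at once if a bystander is knocked out of its place (distance of any of thread_cone, oil_jug, screwdriver, spanner, needle_pack0, needle_pack1, level_foot0, level_foot1 from where it was at the start of the episode above 0.03 m).
It also fails if it takes over 51 s, if anything falls off the work surface, if the arm or the gripper's body presses on something with over 40 N, if the wrist force passes 120 N, or if a joint passes its speed limit or range.

## Working session

There is one attempt and no reset: what is moved stays moved. The work goes in short steps, Python scripts to look and compute and a tool call to move; the robot and the scene stay as the last step left them, time stands still between calls to the robot, and variables do not carry over. Pictures are saved under pics/ and viewed, at most 10 in all, crops included, and the job is handed in when it is done.

Besides the shell and the picture viewer there is one more tool, called by a JSON object that holds its "op" and its "data". send_rows: Moves the arm, as the interface text tells. Its arguments: {"type":"object","properties":{"steps":{"type":"array","items":{"type":"object","properties":{"dp":{"type":"array","items":{"type":"number"}},"roll":{"type":"number"},"jaw":{"type":"number"}}}},"newtons":{"type":"number"}},"required":["steps"]}

```bash
mkdir -p pics; ls; cat > h.py <<'E'
import numpy as np,cv2,pickle
from plant import r
def cap(n,save=None):
    c=r.capture(n)
    if save: cv2.imwrite('pics/%s.png'%save,c['image'])
    return c
def ray(c,u,v):
    K=np.array(c['K']);R=cv2.Rodrigues(np.array(c['rvec'],float))[0];t=np.array(c['tvec'],float).ravel()
    p=cv2.undistortPoints(np.array([[[u,v]]],float),K,None)[0,0]
    return -R.T@t, R.T@np.array([p[0],p[1],1.])
def onz(c,u,v,z):
    o,d=ray(c,u,v); return o+d*(z-o[2])/d[2]
def proj(c,P):
    return cv2.projectPoints(np.array(P,float).reshape(-1,1,3),np.array(c['rvec'],float),np.array(c['tvec'],float),np.array(c['K']),None)[0][:,0]
E
python3 - <<'E'
from h import *
d={n:cap(n,n+'0') for n in('scene','top')}
pickle.dump(d,open('c0.pkl','wb'))
for n,c in d.items(): print(n,ray(c,320,200))
s=r.get_state();print(s['tcp_pos'],s['eef_rot'],s['gripper_width'],s['time_s'])
E
```

```text
pics
scene (array([0.9705281 , 0.69911042, 1.00943574]), array([-0.3367241 , -0.58446375, -0.73833266]))
top (array([0.28030462, 0.00856062, 1.4446052 ]), array([ 0.21009312, -0.02243548, -0.97744833]))
[ 0.25258429 -0.62551301  0.23973907] [ 1.79916127e+02 -6.15822974e-03 -1.58016010e+02] 0.08743835200620842 0.1
```

View pics/scene0.png

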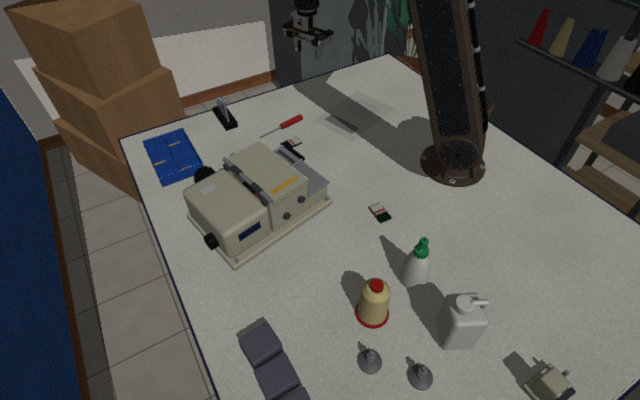

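View pics/top0.png

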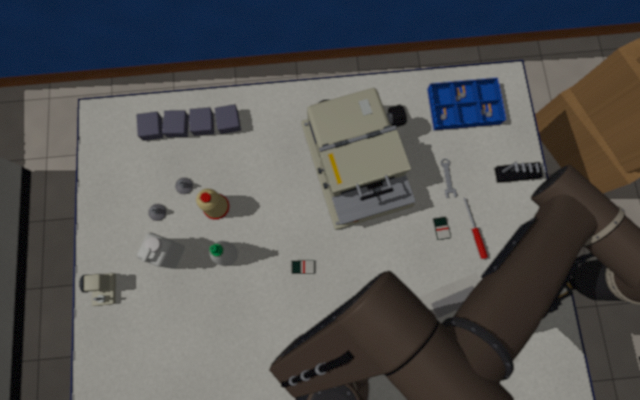

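The scene view shows the bottle with its green spout at (423,243), and the skiver at about (262,200). The top view shows the spout at (217,250), the skiver bar near (376,190), the thread cone at (212,204) and the jug at (153,250).

```bash
python3 - <<'E'
from h import *
d=pickle.load(open('c0.pkl','rb'));C={}
for n,c in d.items():
    hsv=cv2.cvtColor(c['image'],cv2.COLOR_BGR2HSV)
    m=cv2.inRange(hsv,(60,120,50),(90,255,255))
    k,l,s,ce=cv2.connectedComponentsWithStats(m)
    for i in range(1,k):
        if s[i,4]>25: print(n,s[i],ce[i])
c=d['top']
for z in(.14,.165,.186): print(onz(c,217,250,z), proj(d['scene'],onz(c,217,250,z)))
a=c['image'][140:220,320:430]; b=d['scene']['image'][130:230,200:340]
cv2.imwrite('pics/c.png',np.vstack([cv2.resize(a,(605,0) if 0 else (412,300),interpolation=2),cv2.resize(b,(412,295),interpolation=2)]))
E
```

```text
scene [414 238  15  21 209] [421.53588517 248.71770335]
top [210 244  13  12 122] [216.05737705 249.47540984]
[0.43752722 0.29942914 0.14      ] [[419.83913704 249.4254872 ]]
[0.43451438 0.29385526 0.165     ] [[421.00201842 241.83889129]]
[0.4319836 0.2891732 0.186    ] [[422.00324297 235.30693867]]
```

View pics/c.png

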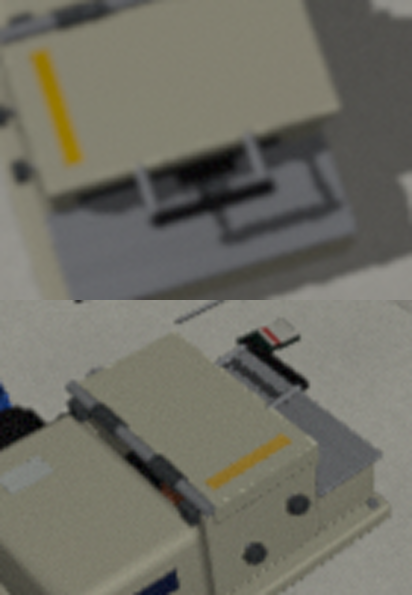

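The crop shows the bar clearly in the top view, from (361,198) to (393,190), with the skirt about 38 mm behind it.

```bash
python3 - <<'E'
from h import *
d=pickle.load(open('c0.pkl','rb'));c=d['top']
f=lambda x,y:(320+x/3.745,140+y/3.75)
A=onz(c,*f(153,219),.172);B=onz(c,*f(273,186),.172)
print('bar',A,B,(A+B)/2,np.linalg.norm(A-B),np.degrees(np.arctan2(-(A-B)[0],(A-B)[1])))
for p,q,z in(((52,195),(335,108),.168),((0,38),(145,-3+3),.17)):
    P=onz(c,*f(*p),z);Q=onz(c,*f(*q),z);e=P-Q;print('edge',P,Q,np.linalg.norm(e),np.degrees(np.arctan2(-e[0],e[1])))
M=(A+B)/2; print('scene proj of bar ends',proj(d['scene'],[A,B]),'scene crop coords',(proj(d['scene'],[A,B])-[200,130])*[412/140,2.95]+[0,300])
# bottle: two-view triangulation of green blob centroid
o1,a=ray(c,216.06,249.48);o2,b=ray(d['scene'],421.54,248.7)
s=np.linalg.lstsq(np.c_[a,-b],o2-o1,rcond=None)[0];print('bottle',o1+a*s[0],o2+b*s[1])
for n,u,v,z in(('cone',205,198,.149),('jug',153,246,.17)):print(n,onz(c,u,v,z))
s=r.get_state();print(s['tcp_pos'],s['eef_rot'],s['joints'])
E
```

```text
bar [ 0.5472292 -0.1425145  0.172    ] [ 0.56502846 -0.24116976  0.172     ] [ 0.55612883 -0.19184213  0.172     ] 0.10024805840736153 10.227214854565599
edge [ 0.57525495 -0.06460255  0.168     ] [ 0.62565636 -0.30041716  0.168     ] 0.24114069558116424 12.064486078382734
edge [ 0.70990275 -0.03549045  0.17      ] [ 0.73120947 -0.15726422  0.17      ] 0.12362372888372511 9.924559865217336
scene proj of bar ends [[302.50287613 159.08908983]
 [283.26051866 143.75764244]] scene crop coords [[301.65132118 385.81281501]
 [245.02381206 340.58504519]]
bottle [0.43854455 0.30068688 0.1465418 ] [0.4363594  0.30305396 0.14680813]
cone [0.59792179 0.32674753 0.149     ]
jug [0.46314702 0.47886434 0.17      ]
[ 0.25258429 -0.62551301  0.23973907] [ 1.79916127e+02 -6.15822974e-03 -1.58016010e+02] [-5.15026971e+01  2.05859246e+01  6.40472821e-01 -1.90701279e-02
 -7.01367129e+01 -1.65068248e+01]
```

{"op": "send_rows", "data": {"steps": [{"dp": [-20, 12, -25], "roll": 0, "jaw": 55}, {"dp": [-70, 45, -60], "roll": 0, "jaw": 55}, {"dp": [-120, 77, -100], "roll": 0, "jaw": 55}, {"dp": [-170, 109, -100], "roll": 0, "jaw": 55}, {"dp": [-220, 141, -100], "roll": 0, "jaw": 55}], "newtons": 10}}

```text
time_s: 0.72
tcp_pos: [0.4005, -0.4173, 0.3411]
eef_rot: [-179.9, 0.1, -158.0]
contact_force: [1.9, -1.0, -0.1]
gripper_width: 0.0493
gripper_force: 0.0
```

{"op": "send_rows", "data": {"steps": [{"dp": [-30, 50, 0], "roll": 0, "jaw": 55}, {"dp": [-60, 100, 0], "roll": 0, "jaw": 55}, {"dp": [-90, 150, 0], "roll": 0, "jaw": 55}, {"dp": [-120, 200, 0], "roll": 0, "jaw": 55}, {"dp": [-150, 250, 0], "roll": 0, "jaw": 55}]}}

```text
time_s: 1.35
tcp_pos: [0.4448, -0.129, 0.3404]
eef_rot: [180.0, 0.0, -158.0]
contact_force: [1.9, 0.3, -0.2]
gripper_width: 0.0479
gripper_force: 0.0
```

{"op": "send_rows", "data": {"steps": [{"dp": [-20, 55, 0], "roll": 0, "jaw": 55}, {"dp": [-40, 110, 0], "roll": 0, "jaw": 55}, {"dp": [-60, 165, 0], "roll": 0, "jaw": 55}, {"dp": [-80, 220, 0], "roll": 0, "jaw": 55}, {"dp": [-100, 275, 0], "roll": 0, "jaw": 55}]}}

```text
time_s: 1.98
tcp_pos: [0.4341, 0.1634, 0.3405]
eef_rot: [180.0, 0.0, -158.0]
contact_force: [1.0, -0.5, 1.3]
gripper_width: 0.0484
gripper_force: 0.0
```

{"op": "send_rows", "data": {"steps": [{"dp": [-18, 42, 10], "roll": 0, "jaw": 55}, {"dp": [-36, 84, 20], "roll": 0, "jaw": 55}, {"dp": [-53, 126, 40], "roll": 0, "jaw": 55}, {"dp": [-53, 126, 40], "roll": 0, "jaw": 55}]}}

```text
time_s: 2.48
tcp_pos: [0.4358, 0.3, 0.2977]
eef_rot: [-179.9, -0.2, -157.9]
contact_force: [-0.0, -0.2, -0.2]
gripper_width: 0.0483
gripper_force: 0.0
```

```bash
cat > g.py <<'E'
from h import *
import sys
d={n:cap(n,n+sys.argv[1]) for n in('scene','top','wrist')};pickle.dump(d,open('c%s.pkl'%sys.argv[1],'wb'))
s=r.get_state();print(s['tcp_pos'],s['eef_rot'])
for n,c in d.items():
    hsv=cv2.cvtColor(c['image'],cv2.COLOR_BGR2HSV)
    m=cv2.inRange(hsv,(60,120,50),(90,255,255))
    k,l,st,ce=cv2.connectedComponentsWithStats(m)
    for i in range(1,k):
        if st[i,4]>60: print(n,st[i],ce[i],onz(c,*ce[i],.186),'axis tcp proj',proj(c,[list(s['tcp_pos'][:2])+[.186]]))
E
python3 g.py 1
```

```text
[0.43673048 0.2978873  0.30048125] [-1.79979808e+02 -1.59250597e-02 -1.57996296e+02]
scene [414 238  15  21 209] [421.6937799  248.64593301] [0.46018975 0.32111803 0.186     ] axis tcp proj [[422.81073663 238.39639533]]
top [209 247  14   9  78] [216.16666667 251.28205128] [0.42852113 0.29173055 0.186     ] axis tcp proj [[213.9073969  248.64190644]]
wrist [ 301  166   42   48 1419] [321.54193094 189.15997181] [0.42593709 0.29761778 0.186     ] axis tcp proj [[316.75901744 201.39292518]]
```

View pics/wrist1.png

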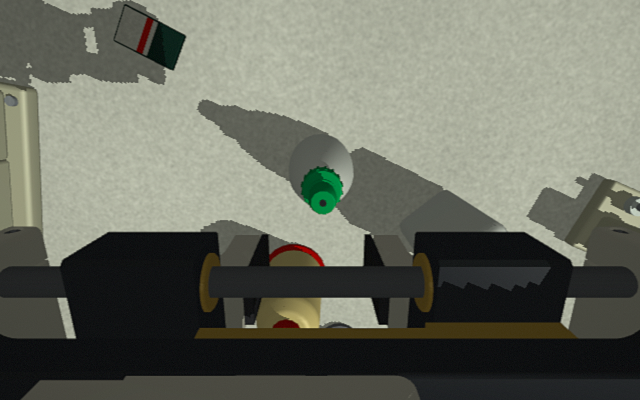

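The wrist view shows the spout top face centred at about (322,203), with the collar behind it and no obstacle between the fingers.

```bash
python3 - <<'E'
from h import *
d=pickle.load(open('c1.pkl','rb'));c=d['wrist']
print(onz(c,322.5,203,.186),onz(c,321.5,187,.14), ray(c,322,203)[0])
print(proj(d['scene'],[[.434,.294,.186],[.434,.294,.126]]))
E
```

```text
[0.43624426 0.30266613 0.186     ] [0.43431241 0.30165403 0.14      ] [0.36830603 0.27038569 0.44378658]
[[422.63363254 236.91500907]
 [418.62250277 250.48691666]]
```

{"op": "send_rows", "data": {"steps": [{"dp": [-1, 3, 40], "roll": 0, "jaw": 55}, {"dp": [-1, 3, 85], "roll": 0, "jaw": 55}, {"dp": [-1, 3, 115], "roll": 0, "jaw": 55}, {"dp": [-1, 3, 132], "roll": 0, "jaw": 55}, {"dp": [-1, 3, 132], "roll": 0, "jaw": 55}]}}

```text
time_s: 3.25
tcp_pos: [0.4365, 0.3001, 0.1682]
eef_rot: [-180.0, -0.1, -158.1]
contact_force: [-0.4, -0.2, -0.6]
gripper_width: 0.0479
gripper_force: 0.0
```

```bash
python3 g.py 2; python3 - <<'E'
from h import *
for i in range(5):
  s=r.get_state();print(s['tcp_pos'])
i=cv2.imread('pics/wrist2.png');cv2.imwrite('pics/w2.png',cv2.resize(i[120:360,120:520],(800,480)))
E
```

```text
[0.43727637 0.30152233 0.16990218] [ 1.79944285e+02  1.17609440e-01 -1.58035407e+02]
scene [414 240  15  19 183] [421.24043716 249.50273224] [0.46287724 0.32255382 0.186     ] axis tcp proj [[423.58434281 239.46506916]]
wrist [ 285  202   72   64 3654] [320.42118227 236.49124247] [0.41613675 0.29392011 0.186     ] axis tcp proj [[318.28141934 285.4838375 ]]
wrist [307 298  31   6 119] [321.78991597 299.70588235] [0.44310005 0.30551447 0.186     ] axis tcp proj [[318.28141934 285.4838375 ]]
[0.43727637 0.30152233 0.16990218]
[0.43727637 0.30152233 0.16990218]
[0.43727637 0.30152233 0.16990218]
[0.43727637 0.30152233 0.16990218]
[0.43727637 0.30152233 0.16990218]
```

View pics/w2.png

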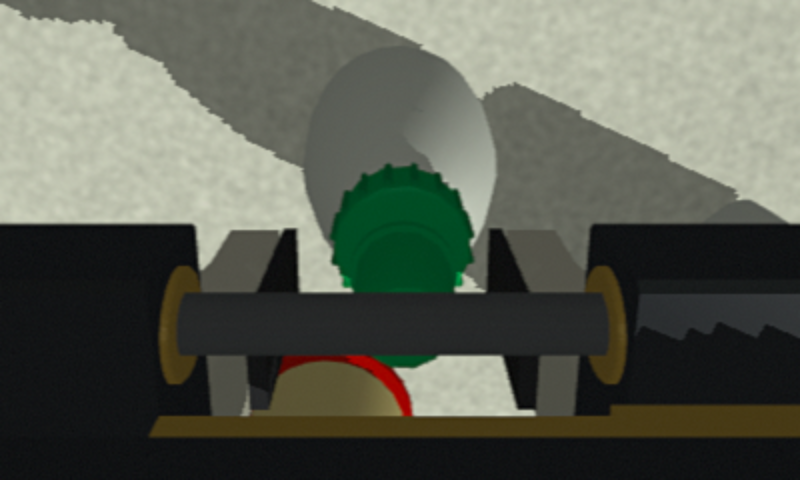

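The view shows the spout between the fingers, roughly central, just above the collar. I'm closing the fingers now.

{"op": "send_rows", "data": {"steps": [{"dp": [0, 1, 1], "roll": 0, "jaw": 10}, {"dp": [0, 1, 1], "roll": 0, "jaw": 10}, {"dp": [0, 1, 1], "roll": 0, "jaw": 10}, {"dp": [0, 1, 1], "roll": 0, "jaw": 10}, {"dp": [0, 1, 1], "roll": 0, "jaw": 10}], "newtons": 12}}

```text
time_s: 4.03
tcp_pos: [0.4363, 0.3027, 0.1677]
eef_rot: [180.0, 0.0, -158.0]
contact_force: [-1.1, 1.1, 2.4]
gripper_width: 0.0236
gripper_force: 12.0
```

{"op": "send_rows", "data": {"steps": [{"dp": [0, 0, -2], "roll": 0, "jaw": 10}, {"dp": [0, 0, -4], "roll": 0, "jaw": 10}, {"dp": [0, 0, -6], "roll": 0, "jaw": 10}, {"dp": [0, 0, -8], "roll": 0, "jaw": 10}, {"dp": [0, 0, -9.5], "roll": 0, "jaw": 10}]}}

```text
time_s: 4.65
tcp_pos: [0.4362, 0.3022, 0.177]
eef_rot: [-180.0, -0.0, -158.0]
contact_force: [-0.0, 0.9, -3.9]
gripper_width: 0.0235
gripper_force: 12.0
```

{"op": "send_rows", "data": {"steps": [{"dp": [0, 0, -1], "roll": 0, "jaw": 10}, {"dp": [0, 0, -1.5], "roll": 0, "jaw": 10}, {"dp": [0, 0, -1.5], "roll": 0, "jaw": 10}]}}

```text
time_s: 5.03
tcp_pos: [0.4361, 0.3022, 0.1783]
eef_rot: [-180.0, -0.0, -158.0]
contact_force: [-0.0, 0.1, -4.8]
gripper_width: 0.0237
gripper_force: 12.0
```

{"op": "send_rows", "data": {"steps": [{"dp": [0, 0, 0.5], "roll": 0, "jaw": 10}, {"dp": [0, 0, 0.8], "roll": 0, "jaw": 10}, {"dp": [0, 0, 0.8], "roll": 0, "jaw": 55}, {"dp": [0, 0, 0.8], "roll": 0, "jaw": 55}, {"dp": [0, 0, 0.8], "roll": 0, "jaw": 55}]}}

```text
time_s: 5.65
tcp_pos: [0.4364, 0.3026, 0.178]
eef_rot: [180.0, 0.0, -158.0]
contact_force: [0.1, -0.6, -0.1]
gripper_width: 0.046
gripper_force: 0.0
```

{"op": "send_rows", "data": {"steps": [{"dp": [0, 0, -10], "roll": 0, "jaw": 55}, {"dp": [0, 0, -40], "roll": 0, "jaw": 55}, {"dp": [0, 0, -90], "roll": 0, "jaw": 55}, {"dp": [0, 0, -130], "roll": 0, "jaw": 55}]}}

```text
time_s: 6.15
tcp_pos: [0.4365, 0.3024, 0.3105]
eef_rot: [180.0, 0.1, -158.0]
contact_force: [-0.1, 0.9, 0.0]
gripper_width: 0.0481
gripper_force: 0.0
```

```bash
python3 g.py 3; python3 - <<'E'
from h import *
a=cv2.imread('pics/scene0.png')[225:295,385:455];b=cv2.imread('pics/scene3.png')[225:295,385:455]
cv2.imwrite('pics/ab.png',np.hstack([cv2.resize(x,(390,390),interpolation=2) for x in(a,b)]))
E
```

```text
[0.43702567 0.30309529 0.3108989 ] [ 179.84885708    0.28659873 -158.00405188]
scene [414 235  15  23 215] [421.72093023 247.24651163] [0.45731569 0.3178432  0.186     ] axis tcp proj [[424.06739898 239.85008944]]
top [209 244  14  12 108] [216.26851852 250.11111111] [0.43186137 0.29128853 0.186     ] axis tcp proj [[212.09846705 248.70911513]]
wrist [ 296  159   40   48 1377] [315.29121278 181.30283224] [0.42709568 0.29801938 0.186     ] axis tcp proj [[316.4799208  194.19823325]]
```

View pics/ab.png

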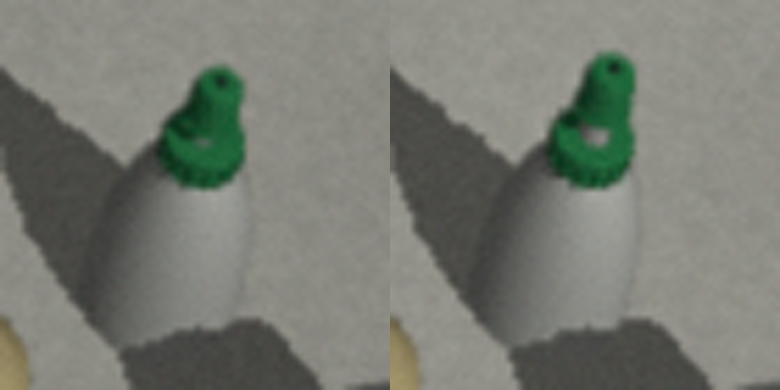

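The right crop shows the spout about 3 px higher, with the pale neck now visible and the bottle standing unmoved. The spout is open, so I'm going to the machine.

{"op": "send_rows", "data": {"steps": [{"dp": [12, -58, -20], "roll": -0.17, "jaw": 30}, {"dp": [24, -116, -40], "roll": -0.34, "jaw": 30}, {"dp": [36, -174, -50], "roll": -0.51, "jaw": 30}, {"dp": [48, -232, -50], "roll": -0.68, "jaw": 30}, {"dp": [60, -290, -50], "roll": -0.85, "jaw": 30}]}}

```text
time_s: 6.92
tcp_pos: [0.4876, 0.0188, 0.3576]
eef_rot: [180.0, 0.0, -110.4]
contact_force: [1.2, -0.2, 0.3]
gripper_width: 0.0263
gripper_force: 0.0
```

{"op": "send_rows", "data": {"steps": [{"dp": [45, -30, 0], "roll": -0.17, "jaw": 30}, {"dp": [90, -60, 0], "roll": -0.34, "jaw": 30}, {"dp": [135, -90, 20], "roll": -0.52, "jaw": 30}, {"dp": [172, -115, 50], "roll": -0.52, "jaw": 30}, {"dp": [172, -115, 57], "roll": -0.52, "jaw": 30}]}}

```text
time_s: 7.55
tcp_pos: [0.5334, -0.1835, 0.297]
eef_rot: [179.7, 0.1, -81.1]
contact_force: [-0.8, 0.2, 0.6]
gripper_width: 0.026
gripper_force: 0.0
```

```bash
python3 g.py 4
```

```text
[ 0.53445497 -0.18072973  0.30036518] [ 1.79941661e+02  4.96962603e-03 -8.09352996e+01]
scene [414 235  15  23 214] [421.75700935 247.27102804] [0.45728747 0.31794782 0.186     ] axis tcp proj [[300.06043948 147.56772091]]
top [209 244  14  12 128] [215.875     249.3828125] [0.43406425 0.29232606 0.186     ] axis tcp proj [[374.67958913 200.40097623]]
```

View pics/wrist4.png

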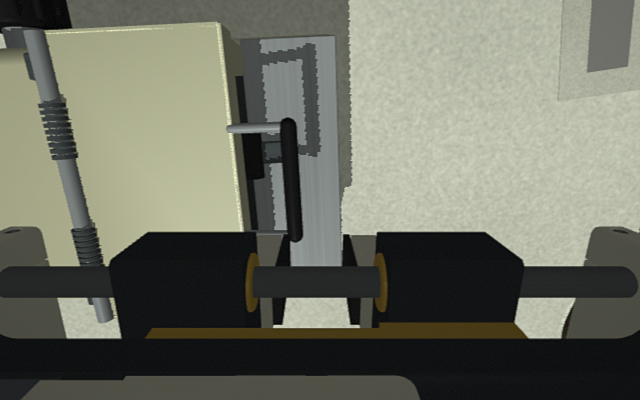

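The wrist view shows the bar from (289,120) to (295,240), with its arms at both ends. The cover's front edge runs from (222,24) to (246,232).

```bash
python3 - <<'E'
from h import *
d=pickle.load(open('c4.pkl','rb'));c=d['wrist']
def rep(n,p,q,z):
    A=onz(c,*p,z);B=onz(c,*q,z);e=B-A;print(n,A,B,(A+B)/2,np.linalg.norm(e),np.degrees(np.arctan2(-e[0],e[1])))
rep('bar',(288.5,119),(295.5,242),.174)
rep('cov',(220,24),(246,232),.172)
rep('hinge',(33,30),(105,318),.172)
# dark bar axis by mask
hsv=cv2.cvtColor(c['image'],cv2.COLOR_BGR2HSV);m=(hsv[...,2]<45)
xs=[];ys=[]
for y in range(135,230,5):
    w=np.where(m[y,276:310])[0]+276; xs.append(w.mean());ys.append(y)
p=np.polyfit(ys,xs,1);print(p,np.round(xs,1))
rep('axis',(np.polyval(p,135),135),(np.polyval(p,225),225),.172)
E
```

```text
bar [ 0.56323087 -0.24065632  0.174     ] [ 0.54338852 -0.13878148  0.174     ] [ 0.55330969 -0.1897189   0.174     ] 0.10378921921595433 11.021611282242404
cov [ 0.62208272 -0.30003881  0.172     ] [ 0.5869566 -0.1405681  0.172    ] [ 0.60451966 -0.22030346  0.172     ] 0.16329344753540226 12.422004016766468
hinge [ 0.75751745 -0.27458036  0.172     ] [ 0.70808943 -0.0351323   0.172     ] [ 0.73280344 -0.15485633  0.172     ] 0.2444964210271713 11.663446859329142
[7.50877193e-02 2.77484211e+02] [288.  288.  288.5 289.  289.5 286.5 290.5 290.5 291.  291.5 291.5 292.
 292.  292.5 293.  293.  294.  294.  294. ]
axis [ 0.56240138 -0.22811585  0.172     ] [ 0.5465226  -0.15337042  0.172     ] [ 0.55446199 -0.19074313  0.172     ] 0.07641344159694297 11.993510260980827
```

{"op": "send_rows", "data": {"steps": [{"dp": [11, -18, 10], "roll": -0.045, "jaw": 35}, {"dp": [11, -18, 50], "roll": -0.045, "jaw": 35}, {"dp": [11, -18, 85], "roll": -0.045, "jaw": 35}, {"dp": [11, -18, 115], "roll": -0.045, "jaw": 35}, {"dp": [11, -18, 130], "roll": -0.045, "jaw": 35}]}}

```text
time_s: 8.32
tcp_pos: [0.5543, -0.1876, 0.1704]
eef_rot: [-180.0, 0.0, -78.2]
contact_force: [0.5, 0.2, 0.5]
gripper_width: 0.0302
gripper_force: 0.0
```

{"op": "send_rows", "data": {"steps": [{"dp": [0, 0, 0], "roll": 0, "jaw": 5}, {"dp": [0, 0, 0], "roll": 0, "jaw": 5}, {"dp": [0, 0, 0], "roll": 0, "jaw": 5}, {"dp": [0, 0, 0], "roll": 0, "jaw": 5}], "newtons": 8}}

```text
time_s: 8.82
tcp_pos: [0.5554, -0.1887, 0.172]
eef_rot: [-179.8, -0.0, -78.3]
contact_force: [1.9, 2.6, 4.4]
gripper_width: 0.0135
gripper_force: 8.0
```

{"op": "send_rows", "data": {"steps": [{"dp": [0, -0.2, -4], "roll": 0, "jaw": 5}, {"dp": [0, -0.4, -9.1], "roll": 0, "jaw": 5}, {"dp": [0, -1.3, -18.2], "roll": 0, "jaw": 5}, {"dp": [0, -2.6, -27.3], "roll": 0, "jaw": 5}, {"dp": [0, -4.4, -36.3], "roll": 0, "jaw": 5}]}}

```text
time_s: 9.45
tcp_pos: [0.5597, -0.1878, 0.2074]
eef_rot: [-179.9, -0.0, -78.3]
contact_force: [6.4, 2.4, -5.1]
gripper_width: 0.0133
gripper_force: 8.0
```

{"op": "send_rows", "data": {"steps": [{"dp": [0, -2.3, -8.8], "roll": 0, "jaw": 5}, {"dp": [0, -5.0, -17.6], "roll": 0, "jaw": 5}, {"dp": [0, -8.1, -26.2], "roll": 0, "jaw": 5}, {"dp": [0, -11.6, -34.6], "roll": 0, "jaw": 5}, {"dp": [0, -15.6, -42.9], "roll": 0, "jaw": 5}]}}

```text
time_s: 10.07
tcp_pos: [0.5754, -0.1845, 0.2498]
eef_rot: [-179.8, -0.0, -78.3]
contact_force: [10.8, 0.5, -6.6]
gripper_width: 0.0139
gripper_force: 8.0
```

{"op": "send_rows", "data": {"steps": [{"dp": [0, -5.3, -7.5], "roll": 0, "jaw": 5}, {"dp": [0, -10.6, -15.2], "roll": 0, "jaw": 5}, {"dp": [0, -15.7, -22.7], "roll": 0, "jaw": 5}, {"dp": [0, -15.7, -22.7], "roll": 0, "jaw": 5}]}}

```text
time_s: 10.58
tcp_pos: [0.5895, -0.1816, 0.2729]
eef_rot: [-180.0, -0.0, -78.3]
contact_force: [2.5, 0.2, -3.9]
gripper_width: 0.0135
gripper_force: 8.0
```

```bash
python3 g.py 5; python3 - <<'E'
from h import *
s=r.get_state();print(s['contact_force'],s['moment'],s['gripper_width'])
b=cv2.imread('pics/scene5.png')[70:260,170:400]
cv2.imwrite('pics/s5.png',cv2.resize(b,(690,570),interpolation=2))
E
```

```text
[ 0.58901812 -0.18171333  0.2722478 ] [ 1.79990416e+02  4.97271861e-03 -7.83326575e+01]
scene [414 235  15  23 214] [421.70560748 247.23364486] [0.45732272 0.31779294 0.186     ] axis tcp proj [[284.67703683 153.21180025]]
top [209 244  14  12 129] [215.86046512 249.42635659] [0.43394278 0.29237337 0.186     ] axis tcp proj [[372.78683008 182.52100014]]
[ 3.74422154  0.11858619 -4.3053416 ] [-0.11620442 -1.31094873 -0.05225389] 0.013858895620570579
```

View pics/s5.png

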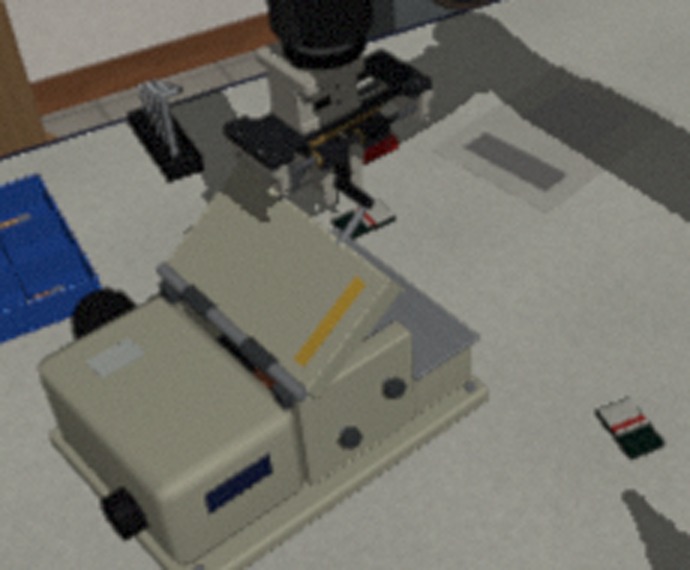

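The view shows the cover about 35° open with the bar in the fingers. I'm continuing.

{"op": "send_rows", "data": {"steps": [{"dp": [0, -5.7, -7.2], "roll": 0, "jaw": 5}, {"dp": [0, -11.8, -14.2], "roll": 0, "jaw": 5}, {"dp": [0, -18.1, -20.8], "roll": 0, "jaw": 5}, {"dp": [0, -24.7, -27.2], "roll": 0, "jaw": 5}]}}

```text
time_s: 11.22
tcp_pos: [0.6128, -0.1769, 0.3009]
eef_rot: [179.9, -0.0, -78.3]
contact_force: [-6.4, -0.0, 4.0]
gripper_width: 0.0139
gripper_force: 8.0
```

{"op": "send_rows", "data": {"steps": [{"dp": [0, -5.7, -6.5], "roll": 0, "jaw": 5}, {"dp": [0, -12.9, -12.2], "roll": 0, "jaw": 5}, {"dp": [0, -20.3, -17.6], "roll": 0, "jaw": 5}, {"dp": [0, -28, -22.6], "roll": 0, "jaw": 5}, {"dp": [0, -32.7, -25.4], "roll": 0, "jaw": 5}]}}

```text
time_s: 11.85
tcp_pos: [0.6462, -0.17, 0.3255]
eef_rot: [-180.0, -0.0, -78.3]
contact_force: [-1.3, -0.0, 3.6]
gripper_width: 0.0138
gripper_force: 8.0
```

{"op": "send_rows", "data": {"steps": [{"dp": [0, 0, 0], "roll": 0, "jaw": 5}, {"dp": [0, 0, 0], "roll": 0, "jaw": 5}, {"dp": [0, 0, 0], "roll": 0, "jaw": 5}]}}

```text
time_s: 12.22
tcp_pos: [0.6454, -0.1702, 0.325]
eef_rot: [-180.0, -0.0, -78.3]
contact_force: [-1.4, -1.1, 1.7]
gripper_width: 0.0135
gripper_force: 8.0
```

{"op": "send_rows", "data": {"steps": [{"dp": [0, 7.8, 4.7], "roll": 0, "jaw": 5}, {"dp": [0, 13.9, 8.8], "roll": 0, "jaw": 5}, {"dp": [0, 19.8, 13.1], "roll": 0, "jaw": 5}, {"dp": [0, 24.1, 16.5], "roll": 0, "jaw": 5}, {"dp": [0, 25.6, 17.6], "roll": 0, "jaw": 5}]}}

```text
time_s: 12.85
tcp_pos: [0.62, -0.1752, 0.3071]
eef_rot: [180.0, 0.0, -78.3]
contact_force: [2.1, -0.4, -1.8]
gripper_width: 0.0136
gripper_force: 8.0
```

{"op": "send_rows", "data": {"steps": [{"dp": [0, 0, 0], "roll": 0, "jaw": 5}, {"dp": [0, 0, 0], "roll": 0, "jaw": 5}, {"dp": [0, 0, 0], "roll": 0, "jaw": 5}, {"dp": [0, 0, 0], "roll": 0, "jaw": 5}]}}

```text
time_s: 13.35
tcp_pos: [0.6205, -0.1751, 0.3075]
eef_rot: [-180.0, 0.0, -78.3]
contact_force: [1.0, -0.9, -1.5]
gripper_width: 0.0136
gripper_force: 8.0
```

```bash
python3 g.py 6; python3 - <<'E'
from h import *
s=r.get_state();p=s['tcp_pos'];u=np.array([.98,.2])
dx=(np.array([.733,-.155])-p[:2])@u; h=p[2]+.0025-.168
print('angle',np.arctan2(h,dx)-np.arctan2(4,183),np.hypot(h,dx),s['contact_force'],s['gripper_width'],s['gripper_force'],s['time_s'])
b=cv2.imread('pics/scene6.png')
cv2.imwrite('pics/s6.png',b)
E
```

```text
[ 0.62041919 -0.17516958  0.30743239] [-1.79996321e+02  5.27761525e-03 -7.83234058e+01]
scene [414 235  15  23 213] [421.67605634 247.30516432] [0.45753065 0.31792451 0.186     ] axis tcp proj [[276.63232303 157.83344035]]
top [209 244  14  12 128] [215.875     249.3828125] [0.43406425 0.29232606 0.186     ] axis tcp proj [[369.35001512 172.59084125]]
angle 0.8707000269712427 0.18227375815029628 [ 1.30810805  0.07758546 -0.61956683] 0.013349689079125236 8.000881522893906 13.5
```

View pics/s6.png

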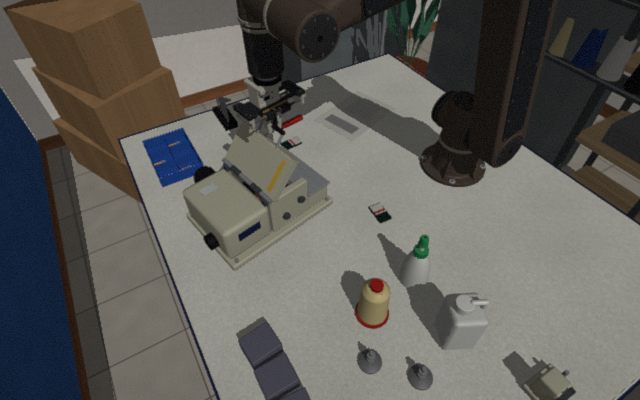

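The view shows the cover held at about 50° (roughly 0.87 rad), the spout up at (423,243), and the bystanders where they started. Handing in.

```bash
python3 -c "
from plant import r
print(r.close_job())"
```

```text
the job is handed in; nothing more can be done
None
```

I pulled the spout open with the bottle left standing, lifted the cover to about 1.03 rad, eased it back, and handed in with the fingers holding it at about 0.87 rad, roughly 5° below balance; the hand-in gave no verdict.

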